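Scan and bin the jammed lock

TASK

One of the four steel lock bodies in the rack is a reject: its bolt is jammed sticking out. Take it out and stand it upright on the rubber mat, let go, pick up the hand scanner and hold it level and steady for a good second with its window about 5 cm straight above the label on the lock's top, then put the scanner back on its stand as it was. Finally take the reject lock again and lower it, without dropping it, to stand upright on the floor of the narrow black reject bin, leaving the good locks in the rack and the screwdriver, oil bottle and padlock undisturbed.

Things in the scene. Friction and masses are not known exactly. Their poses are not given: they have to be found in the camera images.
- reject_center (a point): centre (46 mm above its underside) of the reject lock body, standing upright: 58 mm long (its x) x 32 mm thick (its y) x 92 mm tall (its z), about 0.45 kg, flat-sided steel, on its top end a paper label 42 x 24 mm. Its bolt, brass, 20 mm wide and 16 mm tall, is jammed out 30 mm beyond the narrow face at its +x, 21 to 37 mm above its underside.
- reject_label (a point): centre of the label on the reject's top end, 92 mm above its underside
- good1_center (a point): centre of a good lock body, standing upright in the rack: 58 mm long (its x) x 32 mm thick (its y) x 92 mm tall (its z), about 0.45 kg, flat-sided steel, on its top end a paper label 42 x 24 mm. No bolt sticks out.
- good2_center (a point): centre of a good lock body, standing upright in the rack: 58 mm long (its x) x 32 mm thick (its y) x 92 mm tall (its z), about 0.45 kg, flat-sided steel, on its top end a paper label 42 x 24 mm. No bolt sticks out.
- good3_center (a point): centre of a good lock body, standing upright in the rack: 58 mm long (its x) x 32 mm thick (its y) x 92 mm tall (its z), about 0.45 kg, flat-sided steel, on its top end a paper label 42 x 24 mm. No bolt sticks out.
- rack: fixed grey rack, 110 (x) x 272 mm (y), origin on the bench (x from -47 to 63 mm). Four locks, in any order, stand in a row along its y, 66 mm apart (34 mm gaps), on its 6 mm floor, their x along the rack's x, centred at x = -8 mm. Dividers 28 mm high; a back panel 95 mm high stands 6 mm from their narrow faces on the -x (robot) side; lip at +x 18 mm high
- mat_top (a point): centre of the top face, 3 mm above the bench, of a fixed black rubber mat 120 x 120 mm; the reject must stand with its centre within 55 mm of this along both mat axes
- bin_in (a point): centre of the inner floor (4 mm above the bench) of the fixed black reject bin, a narrow open box: inside 180 mm along its x, 48 mm along its y, walls 4 mm thick, rim 101 mm above the inner floor. A lock fits lengthwise; there is no room for fingers beside its broad (58 mm) faces, but 60 mm free beyond each narrow face (bolt aside) when it stands in the middle
- scanner_center (a point): centre of the hand scanner's grip, near its centre of mass, 14 mm above its flat underside. Grey plastic, 0.25 kg, 180 mm long along its x: grip 30 mm wide and 28 mm tall from x = -90 to 40 mm, wider head (54 mm wide, 34 mm tall) from x = 40 to 90 mm. Level when its z is up.
- scanner_window (a point): the scanner's reading window, on the underside of its head, 65 mm along the scanner's +x from the grip centre and 14 mm lower; it looks straight down (scanner -z)
- stand_rest (a point): where the scanner's grip centre lies, 48 mm above the bench, when on its fixed black stand (stand's x along scanner's x). Supports 34 mm high carry its tail (x -86 to -58 mm) and head (x 46 to 86 mm), with side lips 6 mm higher, 6 mm clear of the scanner on either side. Between them the grip is free, 28 mm above a 6 mm base plate
- screwdriver: bystander: a 200 mm screwdriver lying beyond the rack; origin on the bench under it
- oil: bystander: an oil bottle 52 mm across, 130 mm tall; origin at its underside
- padlock: bystander: a big brass padlock standing, 62 mm wide, 101 mm tall; origin at its underside
Mind the look-alikes: they are no part of the job. What is shaped like the part that bears scanner_center but blue or green is not meant.

How it is judged (in metres and radians):
On the way, in this order (a step that is already met when the one before it is completed fails the run):
1. the reject lock stands upright on the mat, let go (x of reject_center in the frame of mat_top between -0.055 and 0.055 m and y of reject_center in the frame of mat_top between -0.055 and 0.055 m and z of reject_center in the frame of mat_top between 0.04 and 0.053 m and angle between reject_center's own z axis and vertical below 0.12 rad and contact force between the fingers and reject below 0.1 N and linear speed of reject below 0.03 m/s), for 0.3 s.
2. the scanner, held level and still, looks down on the label: window 25 to 90 mm above it and within 15 mm of straight over it, for 0.8 s, the lock standing on the mat (x of reject_center in the frame of mat_top between -0.055 and 0.055 m and y of reject_center in the frame of mat_top between -0.055 and 0.055 m and z of reject_center in the frame of mat_top between 0.04 and 0.053 m and angle between reject_center's own z axis and vertical below 0.12 rad and x of reject_label in the frame of scanner_window between -0.015 and 0.015 m and y of reject_label in the frame of scanner_window between -0.015 and 0.015 m and z of reject_label in the frame of scanner_window between -0.09 and -0.025 m and angle between scanner_center's own z axis and vertical below 0.15 rad and linear speed of scanner below 0.03 m/s and contact force between the fingers and scanner above 0.5 N), for 0.8 s.
3. the scanner lies on its stand again, let go, the reject still on the mat (distance between scanner_center and stand_rest below 0.02 m and angle between each of scanner_center, reject_center's own z axis and vertical below 0.12 rad and angle between the x axis of scanner_center and the x axis of stand_rest, either way round below 0.3 rad and x of scanner_window in the frame of stand_rest above 0.04 m and x of reject_center in the frame of mat_top between -0.055 and 0.055 m and y of reject_center in the frame of mat_top between -0.055 and 0.055 m and z of reject_center in the frame of mat_top between 0.04 and 0.053 m and contact force between the fingers and scanner below 0.1 N and linear speed of scanner below 0.03 m/s), for 0.2 s.
At the end, for the whole second after the job is handed in: the reject lock stands upright (within 0.12 rad) on the bin's floor, at rest and let go; the scanner lies level on its stand within 20 mm of its rest point, the same way as the stand (0.3 rad); the good locks stand within 20 mm of where they were (x of reject_center in the frame of bin_in between -0.08 and 0.08 m and y of reject_center in the frame of bin_in between -0.02 and 0.02 m and z of reject_center in the frame of bin_in between 0.038 and 0.054 m and angle between each of reject_center, scanner_center's own z axis and vertical below 0.12 rad and linear speed of each of reject, scanner below 0.03 m/s and contact force between the fingers and reject below 0.1 N and distance between scanner_center and stand_rest below 0.02 m and angle between the x axis of scanner_center and the x axis of stand_rest, either way round below 0.3 rad and x of scanner_window in the frame of stand_rest above 0.04 m and distance of each of good1_center, good2_center, good3_center from where it was at the start of the episode below 0.02 m); the robot touches nothing.
It fails at once if the reject is dropped into the bin (faster than 0.5 m/s inside it) (x of reject_center in the frame of bin_in between -0.09 and 0.09 m and y of reject_center in the frame of bin_in between -0.03 and 0.03 m and z of reject_center in the frame of bin_in below 0.11 m and linear speed of reject above 0.5 m/s).
It fails at once if a good lock is moved more than 30 mm or tipped (distance of any of good1_center, good2_center, good3_center from where it was at the start of the episode above 0.03 m or angle between any of good1_center, good2_center, good3_center's own z axis and vertical above 0.35 rad).
It fails at once if the screwdriver, oil bottle or padlock is moved more than 40 mm (distance of any of screwdriver, oil, padlock from where it was at the start of the episode above 0.04 m).
It also fails if it takes over 64 s, if anything falls off the work surface, if the arm or the gripper's body presses on something with over 40 N, if the wrist force passes 120 N, or if a joint passes its speed limit or range.

ROBOT

A 6-joint arm with a two-finger parallel gripper is mounted at the origin on the work surface. World frame = base frame: x ahead of the robot, y to its left, z up, the work surface at z = 0. Lengths are in mm, angles in rad, forces in N, time in s.
With the tool pointing down it reaches from about 300 to 775 mm from the base axis. Payload 14.6 kg.
Tool frame: the origin (TCP) lies on the front face of the gripper's body, between the roots of the fingers; the fingertips stand 97 mm ahead of it and the grasp point (between the pads) lies 78 mm ahead of it; z points along the fingers, y is the line along which they close (so a half turn about z gives the same grasp; the last joint's range is limited). The gripper opens to 94 mm and grips with 3 to 60 N. Pads are 16 mm wide; open, the fingers measure 119 mm over their backs; the gripper's body (75 mm by 177 mm) begins 78 mm behind the grasp point.
Start: joints at [-1.35, 0.3, 1.521, -0, 1.321, -0.067], TCP at [156.107, -527.371, 302.646] pointing down, gripper open.
Joint ranges: [-3.03, 3.03], [-0.79, 2.21], [0.23, 2.52], [-1.04, 4.18], [0, 3.07], [-2.55, 2.55]. Speed limits (rad/s): [2.22, 2.22, 2.57, 3.14, 3.14, 3.14].

INTERFACE

Orientations are given as [roll, pitch, yaw] about the fixed x, y, z axes, in that order (R = Rz(yaw) Ry(pitch) Rx(roll)).
In Python, from cell import * gives the robot as it stands.
- The arm moves only by the tool carry_out, never from a script. Its arguments are lists of equal length, an entry for each row: "slide": the shift along the world's x, y, z scaled (see below), a list of three; "dr": the turn, a rotation vector about the world's x, y, z scaled (see below), a list of three; "gripper": the opening in per cent of the stroke, from 0 (shut) to 100 (fully open). A call has 1 to 10 rows; each row is the pose to reach, as a shift and turn from the pose commanded when the call began, turning the shorter way round; what a row does not reach only later rows make up. The controller multiplies each number of a shift by 0.25 m and each number of a turn by 360 degrees. A row lasts 1/12 s, in which the tool goes at most 41.7 mm and 7.16 degrees, less where a joint would pass 70% of its speed; a pose out of reach is approached as far as the arm can. A call with a number of a shift or a turn outside -1 to 1 is refused whole. A call with a gripper value outside its range is refused whole. The fingers move at their own pace and stop on an object; "newtons" is the grip in N (left out, the last holds). Time passes only in rows, so rows that repeat a pose let the fingers close. It gives the time, the measured TCP pose, the force, the opening and the grip force at its end, in the units of the state.
- read_state(): the state, without advancing time (a new reading comes with each control period).
- camera(name): name is "side" or "top"; returns the picture (384x512x3 uint8, red, green, blue); there is no depth.
- camera_model(name): a dict with "vfov" (degrees; the focal length in pixels is half the picture's height over the tangent of half this angle, whatever the lens; pixels are square), "cx", "cy" (the principal point, pixels), "R" (3x3) and "t" (3): a world point X has camera coordinates R X + t. Camera axes: x right, y down, z forward; pixel columns grow to the right and rows downward; lengths in mm; the calibration is good to about 2 mm. A picture is of the moment at which its call begins. camera_model takes no time and is no camera call.
- sign_off(): hands the job in; it is judged then, once.
The state is a dict: "clock": time; "joints": joint angles; "qd": joint speeds; "effort": joint torques, N m; "eef_pos": TCP position; "eef_rot": TCP orientation; "wrist_force": force on the tool from outside, world axes, zero at the start; "moment": the same for the moment, N m; "finger_gap": finger opening in mm; "finger_force": force on a finger pad.
Only numpy, scipy, OpenCV 4.12 (cv2) and the standard library are available. Lean on these libraries where they do the work, as an engineer would, in place of code of your own. Each camera call takes 0.05 s, during which the arm holds its last target. There are 200 camera calls.

## Working session

There is one attempt and no reset: what is moved stays moved. The work goes in short steps, Python scripts to look and compute and a tool call to move; the robot and the scene stay as the last step left them, time stands still between calls to the robot, and variables do not carry over. Pictures are saved under pics/ and viewed, at most 13 in all, crops included, and the job is handed in when it is done.

Besides the shell and the picture viewer there is one more tool, called after "Call:" in YAML: its name, and indented under it one key for each argument. carry_out: Moves the arm, as the interface text tells. Its arguments: {"type":"object","properties":{"slide":{"type":"array","items":{"type":"array","items":{"type":"number","minimum":-1,"maximum":1}}},"dr":{"type":"array","items":{"type":"array","items":{"type":"number","minimum":-1,"maximum":1}}},"gripper":{"type":"array","items":{"type":"number"}},"newtons":{"type":"number"}},"required":["slide","dr","gripper"]}

```bash
mkdir -p pics; python3 - <<'E'
from cell import *
import cv2,numpy as np
for n in("top","side"):
    cv2.imwrite(f"pics/{n}0.png",camera(n)[:,:,::-1]); m=camera_model(n); print(n,m)
print(read_state())
E
```

```text
top {'vfov': 45.222309129651094, 'cx': 256.34637342713313, 'cy': 192.35872318651812, 'R': array([[-0.02911847, -0.99942561, -0.01733702],
       [-0.99621592,  0.03043716, -0.08140897],
       [ 0.0818899 ,  0.01490091, -0.99652998]]), 't': array([ 102.94442068,  481.56011262, 1549.91914009])}
side {'vfov': 47.4727280119054, 'cx': 256.0702046582501, 'cy': 189.32765576517383, 'R': array([[ 0.99167307, -0.12866789,  0.00539378],
       [-0.09643252, -0.76968345, -0.63110075],
       [ 0.0853539 ,  0.62532548, -0.77568212]]), 't': array([-481.32234185,  183.35993812, 1476.10931899])}
{'clock': 0.1, 'joints': array([-1.34959343e+00,  3.00445689e-01,  1.52148447e+00, -2.03130799e-05,
        1.32069399e+00, -6.65942336e-02]), 'qd': array([ 1.85049161e-03,  3.39184953e-04, -1.20258807e-03,  2.70776296e-05,
       -1.57206794e-03, -5.26235368e-04]), 'effort': array([ 2.00384588e-03, -5.32635927e+01, -3.53280866e+01,  7.09961937e-02,
        2.34805467e-02, -6.08176993e-05]), 'eef_pos': array([ 156.08276248, -527.2621939 ,  302.14108416]), 'eef_rot': array([-3.14056213e+00, -4.90086795e-05,  2.87802140e-01]), 'wrist_force': array([ 0.16985168, -0.25472616,  0.54482757]), 'moment': array([-0.03990334, -0.04270033, -0.01896623]), 'finger_force': 0.0, 'finger_gap': 93.7857915372089}
```

View pics/top0.png

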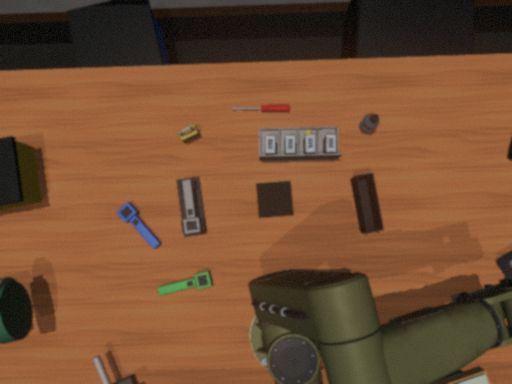

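View pics/side0.png

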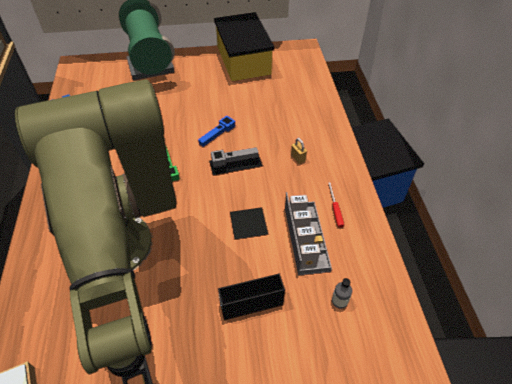

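Candidates. Top view locks: labels at (270,144), (290,143), (310,143), (330,142). Brass shows at (309,131), so the third is the reject. Scanner: grey at (191,206) on its stand, with look-alikes blue (138,225) and green (186,284). Bin (367,203), mat (275,198). I'll check this in one close crop.

```bash
cat > h.py <<'E'
from cell import *
import cv2,numpy as np
def ray(n,u,v):
    m=camera_model(n); f=192/np.tan(np.radians(m['vfov']/2))
    d=m['R'].T@np.array([(u-m['cx'])/f,(v-m['cy'])/f,1]); return -m['R'].T@m['t'],d
def onz(n,u,v,z):
    c,d=ray(n,u,v); return (c+d*(z-c[2])/d[2])[:2]
def proj(n,X):
    m=camera_model(n); f=192/np.tan(np.radians(m['vfov']/2)); p=m['R']@np.array(X,float)+m['t']
    return p[:2]/p[2]*f+[m['cx'],m['cy']]
def rect(mask,n,z,lo=20):
    "min-area rects of blobs, on plane z"
    out=[]
    for c in cv2.findContours(mask.astype(np.uint8),cv2.RETR_EXTERNAL,cv2.CHAIN_APPROX_NONE)[0]:
        if len(c)<4 or cv2.contourArea(c)<lo: continue
        P=np.array([onz(n,*p[0],z) for p in c],np.float32); r=cv2.minAreaRect(P)
        out.append((cv2.contourArea(c),c.mean(0)[0].round(1),np.round(r[0],1),np.round(r[1],1),round(r[2],1)))
    return out
E
python3 - <<'E'
from h import *
t=cv2.imread("pics/top0.png");s=cv2.imread("pics/side0.png")
a=cv2.resize(t[90:250,165:395],None,fx=3.4,fy=3.4,interpolation=cv2.INTER_CUBIC)
b=cv2.resize(s[110:320,200:360],None,fx=2.8,fy=2.8,interpolation=cv2.INTER_CUBIC)
cv2.imwrite("pics/ca.png",a);cv2.imwrite("pics/cb.png",b)
g=cv2.cvtColor(t,cv2.COLOR_BGR2HSV)
roi=np.zeros(g.shape[:2],bool);roi[95:250,165:395]=1
dark=(g[...,2]<75)&roi
for z in (3,): print("dark",*rect(dark,"top",z,60),sep="\n")
print("labels",*rect((g[...,1]<40)&(g[...,2]>150)&roi,"top",98,8),sep="\n")
print("grey",*rect((g[...,1]<60)&(g[...,2]>60)&roi,"top",40,40),sep="\n")
E
```

```text
dark
(1019.0, array([274.4, 199. ]), array([461.3,  27.6]), array([113.2, 113.3]), 3.2)
(289.0, array([198.1, 206.6]), array([447.2, 290.2]), array([191.,  30.]), 5.5)
(1180.0, array([366.6, 203.4]), array([ 438.2, -286.9]), array([196.2,  75.8]), 7.6)
(167.0, array([299. , 157.5]), array([602. , -62.2]), array([269.7,  11.7]), 89.4)
labels
(9.0, array([330.6, 148.4]), array([ 613.8, -158.1]), array([22.7,  9.9]), 88.2)
(11.5, array([309.8, 148.8]), array([616. , -91.5]), array([19.6,  9.9]), 88.2)
(26.5, array([290.1, 143. ]), array([634.6, -27.1]), array([26.1, 49.5]), 88.1)
(104.5, array([269.6, 143.3]), array([636.7,  39.8]), array([22.9, 49.6]), 88.2)
(13.5, array([331.4, 136.7]), array([ 653.6, -162.3]), array([26.2, 13.3]), 61.1)
(17.0, array([309.8, 139.5]), array([644. , -90.9]), array([22.8, 33.1]), 87.8)
grey
(620.5, array([188.8, 207.6]), array([443. , 310.9]), array([185.4,  57.7]), 1.8)
(2037.5, array([298.8, 141.9]), array([649.2, -58.9]), array([265.2,  99. ]), 89.6)
(49.5, array([369.2, 121.9]), array([ 710.1, -301.2]), array([40.9, 30.8]), 28.9)
```

View pics/ca.png

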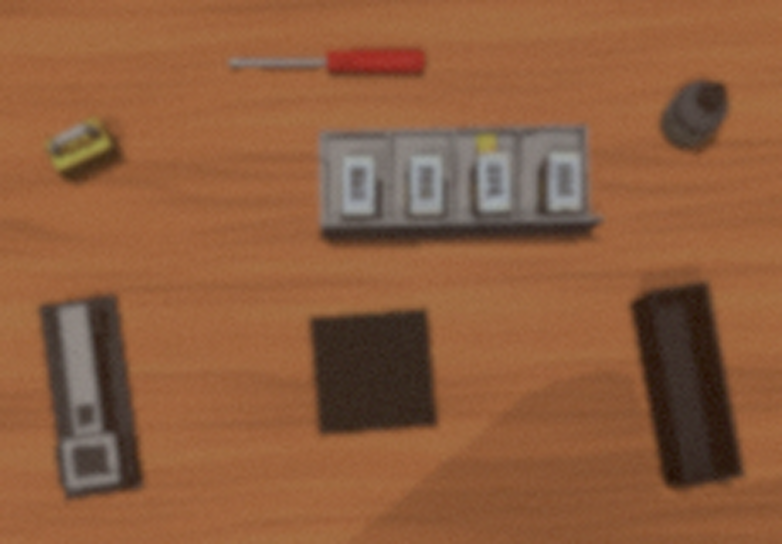

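View pics/cb.png

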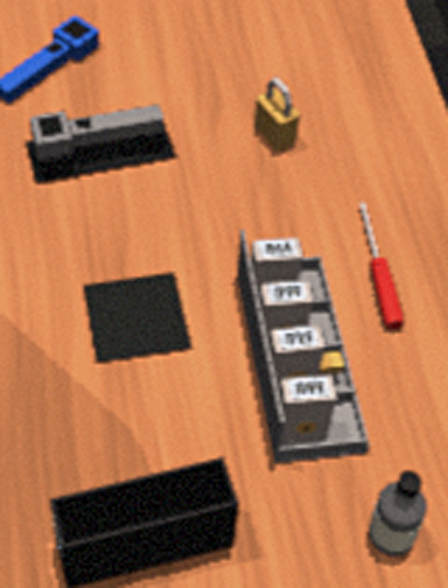

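The crop shows the brass bolt on the third lock in the top view (crop (487,143)), pointing to +x. The grey scanner has its head toward the robot, at crop (90,460). The bin is at crop (690,385). Next I'll refine the labels, scanner and bin.

```bash
python3 - <<'E'
from h import *
T=np.mean([camera("top") for _ in range(6)],0);S=np.mean([camera("side") for _ in range(6)],0)
np.savez("avg.npz",T=T,S=S)
for n in("top","side"):
    m=camera_model(n);print(n,(-m['R'].T@m['t']).round())
def up(I,x0,x1,y0,y1,k): return cv2.resize(I[y0:y1,x0:x1].astype(np.float32),None,fx=k,fy=k,interpolation=cv2.INTER_CUBIC)
a=up(T,340,395,165,245,7);b=up(S,212,294,268,325,4.9)
g=lambda I:(255*np.clip(I/110,0,1)**.6).astype(np.uint8)[:,:,::-1]
H=max(a.shape[0],b.shape[0]);c=np.zeros((H,a.shape[1]+b.shape[1],3),np.uint8)
c[:a.shape[0],:a.shape[1]]=g(a);c[:b.shape[0],a.shape[1]:]=g(b);print(a.shape,b.shape)
cv2.imwrite("pics/bin.png",c)
# labels, subpixel: x4 upsample
def rects(I,n,x0,x1,y0,y1,f,z,lo):
    k=4;u=up(I,x0,x1,y0,y1,k);M=f(u)
    for c in cv2.findContours(M.astype(np.uint8),cv2.RETR_EXTERNAL,cv2.CHAIN_APPROX_NONE)[0]:
        if cv2.contourArea(c)<lo: continue
        P=np.array([onz(n,(p[0][0]+.5)/k-.5+x0,(p[0][1]+.5)/k-.5+y0,z) for p in c],np.float32);r=cv2.minAreaRect(P)
        print(n,z,cv2.contourArea(c),np.round(r[0],1),np.round(r[1],1),round(r[2],1))
lab=lambda u:cv2.morphologyEx(((u.min(2)>135)).astype(np.uint8),cv2.MORPH_CLOSE,np.ones((13,13)))
rects(T,"top",258,342,125,165,lab,98,150)
rects(S,"side",280,335,185,260,lab,98,150)
grey=lambda u:((u.max(2)-u.min(2)<25)&(u.min(2)>85))
rects(T,"top",170,212,170,245,grey,60,150)
rects(S,"side",205,265,140,180,grey,62,150)
dk=lambda u:u.max(2)<80
rects(T,"top",250,300,175,222,dk,3,500); rects(S,"side",222,275,200,245,dk,3,500)
rects(T,"top",170,212,170,245,lambda u:(u.max(2)-u.min(2)<40),20,500)
E
```

```text
top [ 356.   65. 1586.]
side [ 369. -844. 1263.]
(560, 385, 3) (279, 402, 3)
top 98 2275.5 [636.3  39. ] [30.2 54.5] 88.2
top 98 2155.5 [635.  -26.7] [29.4 54.5] 88.1
top 98 2093.5 [634.2 -91.8] [28.6 53.6] 88.9
top 98 2009.5 [ 633.1 -159.7] [26.8 52.9] 87.6
side 98 4033.0 [ 639.1 -173.2] [59.3 90.3] 87.3
side 98 3625.0 [639.9 -87. ] [95.4 45.5] 8.0
side 98 2788.5 [636.4 -21.7] [43.1 78.8] 88.7
side 98 1895.0 [635.1  38.2] [32.5 57.4] 87.8
side 98 448.5 [755.2  48.3] [72.9 11. ] 88.1
top 60 8675.5 [443.4 312. ] [179.4  52.8] 4.5Traceback (most recent call last):
  File "<stdin>", line 24, in <module>
  File "<stdin>", line 17, in rects
  File "h.py", line 7, in onz
    c,d=ray(n,u,v); return (c+d*(z-c[2])/d[2])[:2]
        ~~~^^^^^^^
  File "h.py", line 4, in ray
    m=camera_model(n); f=192/np.tan(np.radians(m['vfov']/2))
ValueError: time passes only in moves, steps and waits
```

View pics/bin.png

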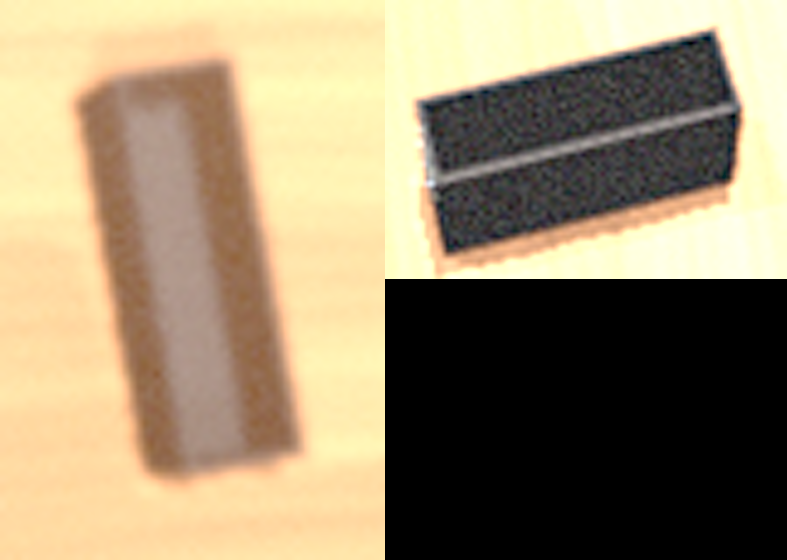

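The bin crop shows the rim corners. In the top half they are at crop (118,80), (232,63), (302,453), (180,470), and in the side half at (32,102), (330,32), (353,103), (48,183).

```bash
python3 - <<'E'
import re
s=open('h.py').read()
s=s.replace("def ray","_M={}\ndef camera_model_c(n):\n    if n not in _M: _M[n]=camera_model(n)\n    return _M[n]\ndef ray",1).replace("m=camera_model(n);","m=camera_model_c(n);")
open('h.py','w').write(s)
E
python3 - <<'E'
from h import *
d=np.load("avg.npz");T,S=d['T'],d['S']
for n,k,o,c in(("top",7,(340,165),[(118,80),(232,63),(302,453),(180,470)]),("side",4.9,(212,268),[(32,102),(330,32),(353,103),(48,183)])):
    P=np.array([onz(n,(u+.5)/k-.5+o[0],(v+.5)/k-.5+o[1],105) for u,v in c],np.float32)
    print(n,P.round().tolist(),P.mean(0),cv2.minAreaRect(P))
def up(I,x0,x1,y0,y1,k): return cv2.resize(I[y0:y1,x0:x1].astype(np.float32),None,fx=k,fy=k,interpolation=cv2.INTER_CUBIC)
def rects(I,n,x0,x1,y0,y1,f,z,lo):
    k=4;u=up(I,x0,x1,y0,y1,k);M=f(u)
    for c in cv2.findContours(M.astype(np.uint8),cv2.RETR_EXTERNAL,cv2.CHAIN_APPROX_NONE)[0]:
        if cv2.contourArea(c)<lo: continue
        P=np.array([onz(n,(p[0][0]+.5)/k-.5+x0,(p[0][1]+.5)/k-.5+y0,z) for p in c],np.float32);r=cv2.minAreaRect(P)
        print(n,z,cv2.contourArea(c),np.round(r[0],1),np.round(r[1],1),round(r[2],1))
grey=lambda u:((u.max(2)-u.min(2)<25)&(u.min(2)>85))
rects(T,"top",170,212,170,245,grey,62,150); rects(S,"side",205,265,140,180,grey,62,150)
# grip only (rows above the head)
rects(T,"top",170,212,170,212,grey,62,150)
dk=lambda u:u.max(2)<85
rects(T,"top",250,300,175,222,dk,3,500); rects(S,"side",222,275,200,245,dk,3,500)
print(read_state()['clock'])
E
```

```text
top [[520.0, -236.0], [527.0, -289.0], [347.0, -312.0], [341.0, -256.0]] [ 433.8427  -273.37085] ((434.025390625, -274.119384765625), (180.95652770996094, 56.00397872924805), 6.2874040603637695)
side [[340.0, -262.0], [522.0, -239.0], [528.0, -286.0], [346.0, -314.0]] [ 434.01038 -275.2228 ] ((433.86517333984375, -276.21905517578125), (184.2926483154297, 51.940513610839844), 7.291964054107666)
top 62 8675.5 [443.3 311.6] [179.2  52.8] 4.5
side 62 4178.0 [441.  313.9] [175.6  51.9] 6.4
top 62 4084.5 [477.5 316.5] [110.3  29.1] 6.2
top 3 17519.5 [461.6  27.5] [115.5 116. ] 3.1
side 3 14176.5 [461.   25.9] [116.6 118. ] 2.9
0.7
```

Call:
carry_out:
  slide:
    - [0.956,0.87,0]
    - [0.956,0.87,0]
    - [0.956,0.87,0]
    - [0.956,0.87,0]
    - [0.956,0.87,0]
    - [0.956,0.87,0]
    - [0.956,0.87,0]
    - [0.956,0.87,0]
    - [0.956,0.87,0]
  dr:
    - [0,0,-0.049]
    - [0,0,-0.049]
    - [0,0,-0.049]
    - [0,0,-0.049]
    - [0,0,-0.049]
    - [0,0,-0.049]
    - [0,0,-0.049]
    - [0,0,-0.049]
    - [0,0,-0.049]
  gripper: [58,58,58,58,58,58,58,58,58]
  newtons: 30

```text
clock: 1.45
eef_pos: [398.4, -306.2, 302.8]
eef_rot: [-3.141, -0.001, -0.015]
wrist_force: [0.3, -0.4, 0.1]
finger_gap: 54.6
finger_force: 0.0
```

Call:
carry_out:
  slide:
    - [0.956,0.87,0]
    - [0.956,0.87,0]
    - [0.956,0.87,0]
    - [0.956,0.87,0]
    - [0.956,0.87,0]
    - [0.956,0.87,0]
    - [0.956,0.87,0]
    - [0.956,0.87,0]
    - [0.956,0.87,0]
    - [0.956,0.87,0]
  dr:
    - [0,0,0]
    - [0,0,0]
    - [0,0,0]
    - [0,0,0]
    - [0,0,0]
    - [0,0,0]
    - [0,0,0]
    - [0,0,0]
    - [0,0,0]
    - [0,0,0]
  gripper: [58,58,58,58,58,58,58,58,58,58]

```text
clock: 2.28
eef_pos: [634.6, -91.7, 301.8]
eef_rot: [-3.142, 0.001, -0.018]
wrist_force: [-0.6, -0.6, 0.0]
finger_gap: 54.2
finger_force: 0.0
```

Call:
carry_out:
  slide:
    - [0,0,-0.16]
    - [0,0,-0.32]
    - [0,0,-0.4]
    - [0,0,-0.44]
    - [0,0,-0.48]
    - [0,0,-0.52]
    - [0,0,-0.56]
    - [0,0,-0.6]
    - [0,0,-0.6]
    - [0,0,-0.6]
  dr:
    - [0,0,0]
    - [0,0,0]
    - [0,0,0]
    - [0,0,0]
    - [0,0,0]
    - [0,0,0]
    - [0,0,0]
    - [0,0,0]
    - [0,0,0]
    - [0,0,0]
  gripper: [58,58,58,58,58,58,58,58,58,58]

```text
clock: 3.12
eef_pos: [634.1, -92.4, 152.5]
eef_rot: [-3.142, 0.0, -0.02]
wrist_force: [0.4, 0.2, -1.0]
finger_gap: 54.6
finger_force: 0.0
```

```bash
python3 - <<'E'
from h import *
a=camera("top")[95:215,250:380];b=camera("side")[170:290,260:370]
c=np.hstack([cv2.resize(a,None,fx=3.2,fy=3.2,interpolation=2),cv2.resize(b,None,fx=3.2,fy=3.2,interpolation=2)])
cv2.imwrite("pics/g1.png",c[:,:,::-1])
E
```

```text
(no output)
```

View pics/g1.png

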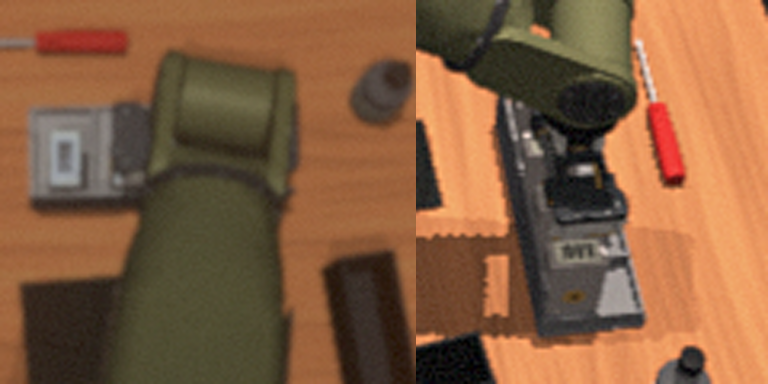

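The picture shows the gripper over the third lock, with the fourth lock free in front of it at crop (575,250). There was no contact force, so I'll grip and lift.

Call:
carry_out:
  slide:
    - [0,0,0]
    - [0,0,0]
    - [0,0,0]
    - [0,0,0]
    - [0,0,0]
    - [0,0,0]
  dr:
    - [0,0,0]
    - [0,0,0]
    - [0,0,0]
    - [0,0,0]
    - [0,0,0]
    - [0,0,0]
  gripper: [20,20,20,20,20,20]
  newtons: 40

```text
clock: 3.72
eef_pos: [634.2, -92.3, 153.0]
eef_rot: [-3.142, -0.0, -0.02]
wrist_force: [0.4, 2.7, 2.8]
finger_gap: 31.7
finger_force: 40.0
```

Call:
carry_out:
  slide:
    - [0,0,0.06]
    - [0,0,0.14]
    - [0,0,0.24]
    - [0,0,0.36]
    - [0,0,0.48]
    - [0,0,0.56]
    - [0,0,0.56]
  dr:
    - [0,0,0]
    - [0,0,0]
    - [0,0,0]
    - [0,0,0]
    - [0,0,0]
    - [0,0,0]
    - [0,0,0]
  gripper: [20,20,20,20,20,20,20]

```text
clock: 4.3
eef_pos: [634.7, -92.6, 296.9]
eef_rot: [3.14, -0.006, -0.02]
wrist_force: [1.9, -0.7, -4.2]
finger_gap: 32.1
finger_force: 40.0
```

Call:
carry_out:
  slide:
    - [-0.1,0.07,0]
    - [-0.23,0.16,0]
    - [-0.36,0.25,0]
    - [-0.49,0.34,0]
    - [-0.6,0.42,0]
    - [-0.66,0.46,0]
    - [-0.692,0.478,0]
    - [-0.692,0.478,0]
    - [-0.692,0.478,0]
  dr:
    - [0,0,0]
    - [0,0,0]
    - [0,0,0]
    - [0,0,0]
    - [0,0,0]
    - [0,0,0]
    - [0,0,0]
    - [0,0,0]
    - [0,0,0]
  gripper: [20,20,20,20,20,20,20,20,20]

```text
clock: 5.05
eef_pos: [461.4, 26.9, 292.0]
eef_rot: [3.141, 0.001, -0.02]
wrist_force: [0.5, -0.7, -3.8]
finger_gap: 31.7
finger_force: 40.0
```

Call:
carry_out:
  slide:
    - [0,0,-0.1]
    - [0,0,-0.22]
    - [0,0,-0.34]
    - [0,0,-0.44]
    - [0,0,-0.51]
    - [0,0,-0.54]
    - [0,0,-0.56]
    - [0,0,-0.564]
    - [0,0,-0.568]
    - [0,0,-0.57]
  dr:
    - [0,0,0]
    - [0,0,0]
    - [0,0,0]
    - [0,0,0]
    - [0,0,0]
    - [0,0,0]
    - [0,0,0]
    - [0,0,0]
    - [0,0,0]
    - [0,0,0]
  gripper: [20,20,20,20,20,20,20,20,20,20]

```text
clock: 5.88
eef_pos: [461.7, 27.0, 150.9]
eef_rot: [-3.142, -0.002, -0.02]
wrist_force: [0.1, -0.5, -4.1]
finger_gap: 31.8
finger_force: 40.0
```

Call:
carry_out:
  slide:
    - [0,0,-0.002]
    - [0,0,-0.004]
    - [0,0,-0.006]
    - [0,0,-0.008]
    - [0,0,-0.008]
  dr:
    - [0,0,0]
    - [0,0,0]
    - [0,0,0]
    - [0,0,0]
    - [0,0,0]
  gripper: [20,20,20,20,20]

```text
clock: 6.3
eef_pos: [461.7, 27.1, 149.9]
eef_rot: [3.141, -0.002, -0.02]
wrist_force: [-4.8, 0.0, 16.7]
finger_gap: 32.1
finger_force: 40.0
```

Call:
carry_out:
  slide:
    - [0,0,0.003]
    - [0,0,0.003]
    - [0,0,0.003]
    - [0,0,0.003]
    - [0,0,0.003]
    - [0,0,0.1]
    - [0,0,0.26]
    - [0,0,0.42]
    - [0,0,0.56]
    - [0,0,0.56]
  dr:
    - [0,0,0]
    - [0,0,0]
    - [0,0,0]
    - [0,0,0]
    - [0,0,0]
    - [0,0,0]
    - [0,0,0]
    - [0,0,0]
    - [0,0,0]
    - [0,0,0]
  gripper: [60,60,60,60,60,60,60,60,60,60]

```text
clock: 7.13
eef_pos: [462.5, 27.1, 294.6]
eef_rot: [-3.142, -0.01, -0.02]
wrist_force: [1.2, -0.1, 1.0]
finger_gap: 56.5
finger_force: 0.0
```

Call:
carry_out:
  slide:
    - [0,0.15,0]
    - [0,0.32,0]
    - [0,0.48,0]
    - [0,0.64,0]
    - [-0.04,0.8,0]
    - [-0.06,0.94,0]
    - [-0.076,1,0]
    - [-0.076,1,0]
    - [-0.076,1,0]
  dr:
    - [0,0,0.02]
    - [0,0,0.02]
    - [0,0,0.02]
    - [0,0,0.02]
    - [0,0,0.02]
    - [0,0,0.02]
    - [0,0,0.02]
    - [0,0,0.02]
    - [0,0,0.02]
  gripper: [60,60,60,60,60,60,60,60,60]

```text
clock: 7.88
eef_pos: [441.8, 277.4, 287.5]
eef_rot: [3.141, 0.001, 0.107]
wrist_force: [0.5, -0.5, -0.1]
finger_gap: 56.6
finger_force: 0.0
```

```bash
python3 - <<'E'
from h import *
T=camera("top");S=camera("side")
c=np.hstack([cv2.resize(T[120:240,230:330],None,fx=4,fy=4,interpolation=2),cv2.resize(S[160:280,210:300],None,fx=4,fy=4,interpolation=2)])
cv2.imwrite("pics/mat.png",c[:,:,::-1])
def up(I,x0,x1,y0,y1,k): return cv2.resize(I[y0:y1,x0:x1].astype(np.float32),None,fx=k,fy=k,interpolation=cv2.INTER_CUBIC)
def rects(I,n,x0,x1,y0,y1,z):
    k=4;u=cv2.GaussianBlur(up(I,x0,x1,y0,y1,k),(0,0),3)
    M=cv2.morphologyEx((u.min(2)>125).astype(np.uint8),cv2.MORPH_CLOSE,np.ones((13,13)))
    for c in cv2.findContours(M,cv2.RETR_EXTERNAL,cv2.CHAIN_APPROX_NONE)[0]:
        if cv2.contourArea(c)<150: continue
        P=np.array([onz(n,(p[0][0]+.5)/k-.5+x0,(p[0][1]+.5)/k-.5+y0,z) for p in c],np.float32);r=cv2.minAreaRect(P)
        print(n,np.round(r[0],1),np.round(r[1],1),round(r[2],1))
rects(T,"top",250,300,175,222,95);rects(S,"side",215,285,180,245,95)
print(proj("top",(461,27,95)),proj("side",(461,27,95)),read_state()['eef_pos'])
E
```

```text
top [462.5  25. ] [28.3 55.2] 88.1
side [461.9  24.7] [33.7 58.1] 89.8
[275.14225039 197.11023137] [247.95125818 206.73991396] [442.35909868 276.21464886 287.86006347]
```

View pics/mat.png

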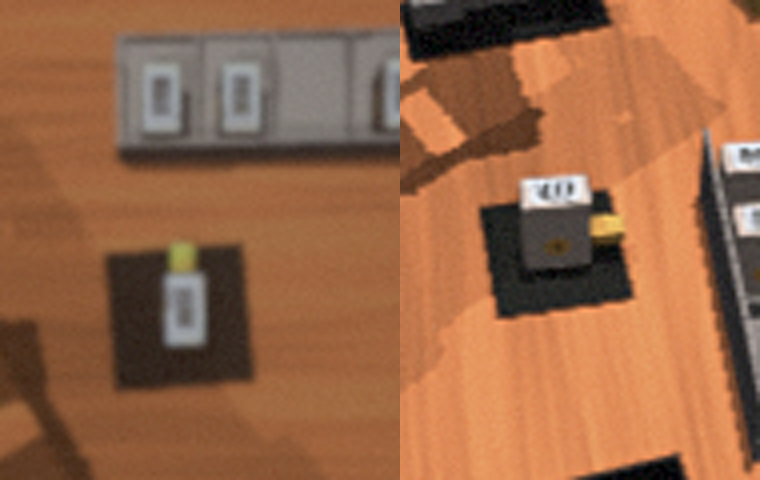

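The picture shows the reject upright on the mat, label at crop (185,310) and bolt facing +x, let go. Now the scanner.

Call:
carry_out:
  slide:
    - [0,0.142,0]
    - [0,0.142,0]
    - [0,0.142,0]
    - [0,0.142,-0.15]
    - [0,0.142,-0.3]
    - [0,0.142,-0.42]
    - [0,0.142,-0.52]
    - [0,0.142,-0.6]
    - [0,0.142,-0.645]
    - [0,0.142,-0.645]
  dr:
    - [0,0,0]
    - [0,0,0]
    - [0,0,0]
    - [0,0,0]
    - [0,0,0]
    - [0,0,0]
    - [0,0,0]
    - [0,0,0]
    - [0,0,0]
    - [0,0,0]
  gripper: [60,60,60,60,60,60,60,60,60,60]

```text
clock: 8.82
eef_pos: [441.8, 311.2, 125.0]
eef_rot: [3.14, 0.003, 0.104]
wrist_force: [0.0, 0.6, 0.2]
finger_gap: 56.5
finger_force: 0.0
```

Call:
carry_out:
  slide:
    - [0,0,0]
    - [0,0,0]
    - [0,0,0]
    - [0,0,0]
    - [0,0,0]
    - [0,0,0]
  dr:
    - [0,0,0]
    - [0,0,0]
    - [0,0,0]
    - [0,0,0]
    - [0,0,0]
    - [0,0,0]
  gripper: [15,15,15,15,15,15]
  newtons: 30

```text
clock: 9.32
eef_pos: [442.4, 312.9, 127.9]
eef_rot: [-3.141, -0.002, 0.106]
wrist_force: [-1.1, -0.0, 6.6]
finger_gap: 29.8
finger_force: 30.0
```

Call:
carry_out:
  slide:
    - [0,0,0.06]
    - [0,0,0.16]
    - [0,0,0.28]
    - [0,0,0.38]
    - [0,0,0.44]
    - [0,0,0.448]
    - [0,0,0.448]
  dr:
    - [0,0,0]
    - [0,0,0]
    - [0,0,0]
    - [0,0,0]
    - [0,0,0]
    - [0,0,0]
    - [0,0,0]
  gripper: [15,15,15,15,15,15,15]

```text
clock: 9.9
eef_pos: [442.1, 312.6, 239.1]
eef_rot: [-3.141, -0.001, 0.106]
wrist_force: [1.1, -0.8, -3.5]
finger_gap: 29.7
finger_force: 30.0
```

Call:
carry_out:
  slide:
    - [0.03,-0.1,0]
    - [0.08,-0.23,0]
    - [0.13,-0.36,0]
    - [0.18,-0.49,0]
    - [0.22,-0.62,0]
    - [0.27,-0.75,0]
    - [0.31,-0.86,0]
    - [0.336,-0.94,0]
    - [0.336,-0.98,0]
    - [0.336,-1.0,0]
  dr:
    - [0,0,0]
    - [0,0,0]
    - [0,0,0]
    - [0,0,0]
    - [0,0,0]
    - [0,0,0]
    - [0,0,0]
    - [0,0,0]
    - [0,0,0]
    - [0,0,0]
  gripper: [15,15,15,15,15,15,15,15,15,15]

```text
clock: 10.73
eef_pos: [525.7, 61.4, 237.3]
eef_rot: [-3.141, 0.003, 0.104]
wrist_force: [0.2, 0.7, -3.1]
finger_gap: 29.7
finger_force: 30.0
```

Call:
carry_out:
  slide:
    - [0,-0.05,0]
    - [0,-0.09,0]
    - [0,-0.116,0]
    - [0,-0.116,0]
    - [0,-0.116,0]
  dr:
    - [0,0,0]
    - [0,0,0]
    - [0,0,0]
    - [0,0,0]
    - [0,0,0]
  gripper: [15,15,15,15,15]

```text
clock: 11.15
eef_pos: [526.0, 33.7, 238.9]
eef_rot: [-3.141, -0.0, 0.105]
wrist_force: [-0.1, 0.3, -2.4]
finger_gap: 29.5
finger_force: 30.0
```

```bash
python3 - <<'E'
from h import *
T=camera("top");S=camera("side");print(read_state()['eef_pos'])
w=(526.6-64.6,32.9-6.9,145)
print(proj("top",w),proj("side",w))
c=np.hstack([cv2.resize(T[130:250,220:320],None,fx=4,fy=4,interpolation=2),cv2.resize(S[130:250,205:305],None,fx=4,fy=4,interpolation=2)])
cv2.imwrite("pics/scan.png",c[:,:,::-1])
E
```

```text
[526.06533631  34.08151321 238.93079731]
[275.82314368 195.64635277] [248.15393562 197.7220159 ]
```

View pics/scan.png

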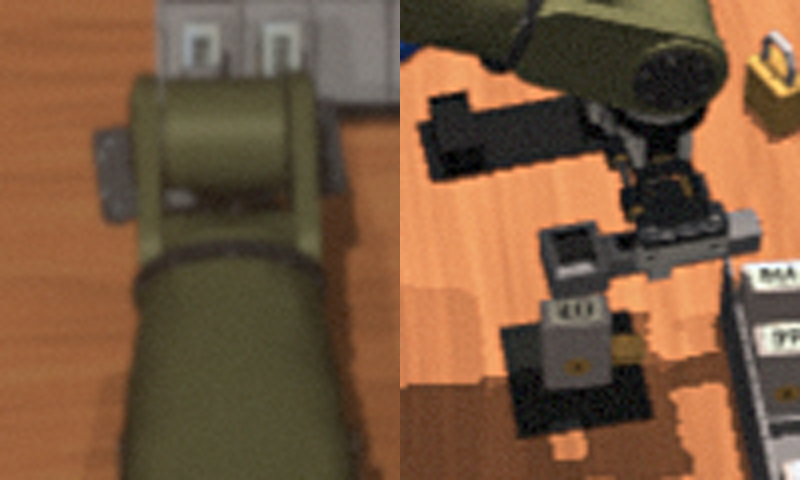

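The side view shows the head level above the label, top pad centre at crop (575,245), raw (248.5,191). I'll check that against the label position, then hold.

```bash
python3 - <<'E'
from h import *
print(onz("side",248.5,191,180), onz("side",(575-400)/4+205,130+315/4,95))
E
```

```text
[463.37549934  25.65414251] [462.65999584  18.37127019]
```

Call:
carry_out:
  slide:
    - [0,0,0]
    - [0,0,0]
    - [0,0,0]
    - [0,0,0]
    - [0,0,0]
    - [0,0,0]
    - [0,0,0]
    - [0,0,0]
    - [0,0,0]
    - [0,0,0]
  dr:
    - [0,0,0]
    - [0,0,0]
    - [0,0,0]
    - [0,0,0]
    - [0,0,0]
    - [0,0,0]
    - [0,0,0]
    - [0,0,0]
    - [0,0,0]
    - [0,0,0]
  gripper: [15,15,15,15,15,15,15,15,15,15]

```text
clock: 12.08
eef_pos: [526.1, 33.6, 238.9]
eef_rot: [-3.142, 0.0, 0.106]
wrist_force: [0.5, 0.0, -3.4]
finger_gap: 29.6
finger_force: 30.0
```

Call:
carry_out:
  slide:
    - [0,0,0]
    - [0,0,0]
    - [0,0,0]
    - [0,0,0]
    - [0,0,0]
    - [0,0,0]
    - [0,0,0]
    - [0,0,0]
    - [0,0,0]
    - [0,0,0]
  dr:
    - [0,0,0]
    - [0,0,0]
    - [0,0,0]
    - [0,0,0]
    - [0,0,0]
    - [0,0,0]
    - [0,0,0]
    - [0,0,0]
    - [0,0,0]
    - [0,0,0]
  gripper: [15,15,15,15,15,15,15,15,15,15]

```text
clock: 12.92
eef_pos: [526.1, 33.6, 238.9]
eef_rot: [-3.142, -0.0, 0.106]
wrist_force: [-0.2, 0.8, -3.9]
finger_gap: 29.6
finger_force: 30.0
```

Call:
carry_out:
  slide:
    - [-0.03,0.1,0]
    - [-0.08,0.23,0]
    - [-0.13,0.36,0]
    - [-0.18,0.49,0]
    - [-0.22,0.62,0]
    - [-0.27,0.75,0]
    - [-0.31,0.86,0]
    - [-0.336,0.94,0]
    - [-0.336,0.98,0]
    - [-0.336,1.0,0]
  dr:
    - [0,0,0]
    - [0,0,0]
    - [0,0,0]
    - [0,0,0]
    - [0,0,0]
    - [0,0,0]
    - [0,0,0]
    - [0,0,0]
    - [0,0,0]
    - [0,0,0]
  gripper: [15,15,15,15,15,15,15,15,15,15]

```text
clock: 13.75
eef_pos: [441.9, 284.8, 238.9]
eef_rot: [-3.142, -0.0, 0.107]
wrist_force: [0.4, -0.7, -2.4]
finger_gap: 30.2
finger_force: 30.0
```

Call:
carry_out:
  slide:
    - [0,0.05,0]
    - [0,0.09,0]
    - [0,0.116,0]
    - [0,0.116,0]
    - [0,0.116,-0.1]
    - [0,0.116,-0.2]
    - [0,0.116,-0.3]
    - [0,0.116,-0.36]
    - [0,0.116,-0.4]
    - [0,0.116,-0.41]
  dr:
    - [0,0,0]
    - [0,0,0]
    - [0,0,0]
    - [0,0,0]
    - [0,0,0]
    - [0,0,0]
    - [0,0,0]
    - [0,0,0]
    - [0,0,0]
    - [0,0,0]
  gripper: [15,15,15,15,15,15,15,15,15,15]

```text
clock: 14.58
eef_pos: [441.9, 312.0, 134.9]
eef_rot: [3.141, 0.002, 0.105]
wrist_force: [0.2, 0.1, -2.8]
finger_gap: 29.5
finger_force: 30.0
```

Call:
carry_out:
  slide:
    - [0,0,-0.01]
    - [0,0,-0.02]
    - [0,0,-0.026]
    - [0,0,-0.03]
    - [0,0,-0.034]
    - [0,0,-0.034]
  dr:
    - [0,0,0]
    - [0,0,0]
    - [0,0,0]
    - [0,0,0]
    - [0,0,0]
    - [0,0,0]
  gripper: [15,15,15,15,15,15]

```text
clock: 15.08
eef_pos: [442.2, 312.7, 128.1]
eef_rot: [-3.141, -0.0, 0.106]
wrist_force: [0.1, 0.0, -2.2]
finger_gap: 29.5
finger_force: 30.0
```

Call:
carry_out:
  slide:
    - [0,0,-0.003]
    - [0,0,-0.006]
    - [0,0,-0.006]
    - [0,0,-0.006]
  dr:
    - [0,0,0]
    - [0,0,0]
    - [0,0,0]
    - [0,0,0]
  gripper: [15,15,15,15]

```text
clock: 15.42
eef_pos: [442.2, 312.7, 127.9]
eef_rot: [-3.141, -0.001, 0.106]
wrist_force: [-6.7, -5.9, 15.4]
finger_gap: 29.7
finger_force: 30.0
```

Contact. I'll release and rise.

Call:
carry_out:
  slide:
    - [0,0,0.003]
    - [0,0,0.003]
    - [0,0,0.003]
    - [0,0,0.003]
    - [0,0,0.003]
    - [0,0,0.003]
    - [0,0,0.1]
    - [0,0,0.26]
    - [0,0,0.42]
    - [0,0,0.6]
  dr:
    - [0,0,0]
    - [0,0,0]
    - [0,0,0]
    - [0,0,0]
    - [0,0,0]
    - [0,0,0]
    - [0,0,0]
    - [0,0,0]
    - [0,0,0]
    - [0,0,0]
  gripper: [60,60,60,60,60,60,60,60,60,60]

```text
clock: 16.25
eef_pos: [441.7, 312.4, 274.4]
eef_rot: [3.141, 0.001, 0.106]
wrist_force: [1.0, 0.9, -0.1]
finger_gap: 56.7
finger_force: 0.0
```

```bash
python3 - <<'E'
from h import *
S=np.mean([camera("side") for _ in range(4)],0).astype(np.uint8);T=camera("top")
np.save("s2.npy",S)
def up(I,x0,x1,y0,y1,k): return cv2.resize(I[y0:y1,x0:x1].astype(np.float32),None,fx=k,fy=k,interpolation=cv2.INTER_CUBIC)
def rects(I,n,x0,x1,y0,y1,z,f,lo=150):
    k=4;u=cv2.GaussianBlur(up(I,x0,x1,y0,y1,k),(0,0),2)
    M=cv2.morphologyEx(f(u).astype(np.uint8),cv2.MORPH_CLOSE,np.ones((13,13)))
    for c in cv2.findContours(M,cv2.RETR_EXTERNAL,cv2.CHAIN_APPROX_NONE)[0]:
        if cv2.contourArea(c)<lo: continue
        P=np.array([onz(n,(p[0][0]+.5)/k-.5+x0,(p[0][1]+.5)/k-.5+y0,z) for p in c],np.float32);r=cv2.minAreaRect(P)
        print(n,np.round(r[0],1),np.round(r[1],1),round(r[2],1))
rects(S,"side",205,265,140,180,62,lambda u:((u.max(2)-u.min(2)<25)&(u.min(2)>85)))
lab=lambda u:u.min(2)>125
rects(S,"side",215,285,180,245,95,lab);rects(T,"top",250,300,175,222,95,lab)
print(read_state()['eef_pos'])
c=np.hstack([cv2.resize(T[90:250,165:295],None,fx=3,fy=3,interpolation=2),cv2.resize(S[110:270,190:320],None,fx=3,fy=3,interpolation=2)])
cv2.imwrite("pics/back.png",c[:,:,::-1])
E
```

```text
side [364.8 319.5] [45.6 23.3] 50.0
side [487.5 310.7] [82.2 26.9] 6.9
side [462.   24.7] [33.4 58.3] 88.7
top [462.5  25. ] [28.4 55.2] 88.2
[441.90375466 312.50004671 272.35388753]
```

View pics/back.png

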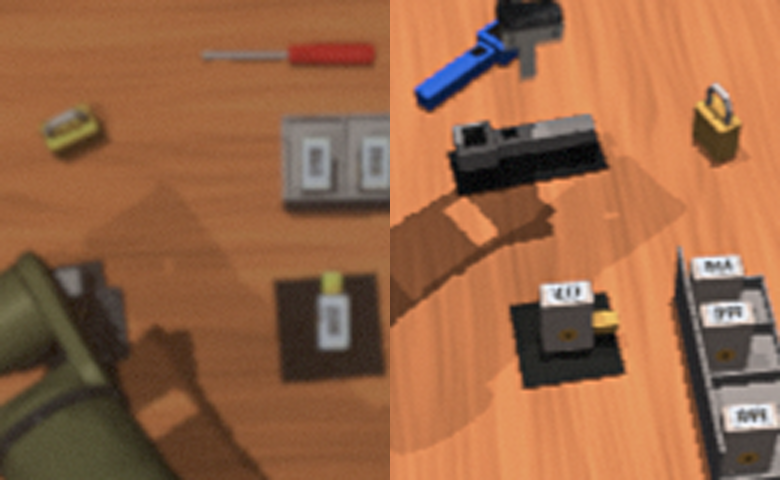

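The picture shows the scanner on its stand (crop (520,145)) and the reject still upright on the mat. Next I'll regrip the lock on its narrow faces, above the bolt.

Call:
carry_out:
  slide:
    - [0.08,-0.1,0.06]
    - [0.08,-0.24,0.06]
    - [0.08,-0.38,0.06]
    - [0.08,-0.52,0.06]
    - [0.08,-0.66,0.06]
    - [0.08,-0.8,0.06]
    - [0.08,-0.92,0.06]
    - [0.08,-1,0.06]
    - [0.08,-1,0.06]
    - [0.08,-1,0.06]
  dr:
    - [0,0,0.019]
    - [0,0,0.038]
    - [0,0,0.057]
    - [0,0,0.076]
    - [0,0,0.095]
    - [0,0,0.114]
    - [0,0,0.133]
    - [0,0,0.152]
    - [0,0,0.171]
    - [0,0,0.18]
  gripper: [100,100,100,100,100,100,100,100,100,100]

```text
clock: 17.33
eef_pos: [461.8, 61.4, 286.5]
eef_rot: [-3.139, 0.001, 1.241]
wrist_force: [0.7, 0.1, -0.5]
finger_gap: 93.8
finger_force: 0.0
```

Call:
carry_out:
  slide:
    - [0,-0.06,0]
    - [0,-0.12,0]
    - [0,-0.146,0]
    - [0,-0.146,0]
    - [0,-0.146,0]
    - [0,-0.146,0]
  dr:
    - [0,0,0.019]
    - [0,0,0.038]
    - [0,0,0.05]
    - [0,0,0.05]
    - [0,0,0.05]
    - [0,0,0.05]
  gripper: [100,100,100,100,100,100]

```text
clock: 17.83
eef_pos: [462.0, 26.5, 287.3]
eef_rot: [-3.14, -0.0, 1.548]
wrist_force: [0.3, -0.0, -0.2]
finger_gap: 94.2
finger_force: 0.0
```

Call:
carry_out:
  slide:
    - [0,0,-0.14]
    - [0,0,-0.26]
    - [0,0,-0.36]
    - [0,0,-0.43]
    - [0,0,-0.48]
    - [0,0,-0.52]
    - [0,0,-0.545]
    - [0,0,-0.545]
    - [0,0,-0.545]
  dr:
    - [0,0,0]
    - [0,0,0]
    - [0,0,0]
    - [0,0,0]
    - [0,0,0]
    - [0,0,0]
    - [0,0,0]
    - [0,0,0]
    - [0,0,0]
  gripper: [100,100,100,100,100,100,100,100,100]

```text
clock: 18.58
eef_pos: [462.3, 26.3, 152.1]
eef_rot: [3.141, -0.0, 1.55]
wrist_force: [0.2, 0.3, 1.4]
finger_gap: 94.1
finger_force: 0.0
```

Call:
carry_out:
  slide:
    - [0,0,0]
    - [0,0,0]
    - [0,0,0]
    - [0,0,0]
    - [0,0,0]
    - [0,0,0]
  dr:
    - [0,0,0]
    - [0,0,0]
    - [0,0,0]
    - [0,0,0]
    - [0,0,0]
    - [0,0,0]
  gripper: [50,50,50,50,50,50]
  newtons: 45

```text
clock: 19.08
eef_pos: [462.1, 26.1, 151.9]
eef_rot: [-3.142, -0.0, 1.551]
wrist_force: [2.7, 0.1, 0.4]
finger_gap: 57.9
finger_force: 45.3
```

Call:
carry_out:
  slide:
    - [0,0,0.06]
    - [0,0,0.14]
    - [0,0,0.24]
    - [0,0,0.36]
    - [0,0,0.48]
    - [0,0,0.58]
    - [0,0,0.6]
    - [0,0,0.6]
  dr:
    - [0,0,0]
    - [0,0,0]
    - [0,0,0]
    - [0,0,0]
    - [0,0,0]
    - [0,0,0]
    - [0,0,0]
    - [0,0,0]
  gripper: [50,50,50,50,50,50,50,50]

```text
clock: 19.75
eef_pos: [462.2, 26.1, 302.3]
eef_rot: [3.14, -0.0, 1.551]
wrist_force: [0.3, -0.1, -4.8]
finger_gap: 57.9
finger_force: 45.0
```

Call:
carry_out:
  slide:
    - [-0.01,-0.08,0]
    - [-0.02,-0.2,0]
    - [-0.04,-0.33,0]
    - [-0.06,-0.46,0]
    - [-0.07,-0.59,0]
    - [-0.08,-0.72,0]
    - [-0.1,-0.84,0]
    - [-0.112,-0.94,0]
    - [-0.112,-0.98,0]
    - [-0.112,-1,0]
  dr:
    - [0,0,0.005]
    - [0,0,0.01]
    - [0,0,0.015]
    - [0,0,0.02]
    - [0,0,0.0233]
    - [0,0,0.0233]
    - [0,0,0.0233]
    - [0,0,0.0233]
    - [0,0,0.0233]
    - [0,0,0.0233]
  gripper: [50,50,50,50,50,50,50,50,50,50]

```text
clock: 20.58
eef_pos: [433.5, -225.0, 299.5]
eef_rot: [-3.139, -0.002, 1.695]
wrist_force: [-0.4, 0.5, -5.4]
finger_gap: 57.6
finger_force: 45.0
```

Call:
carry_out:
  slide:
    - [0,-0.06,0]
    - [0,-0.14,0]
    - [0,-0.18,0]
    - [0,-0.2,0]
    - [0,-0.2,-0.05]
    - [0,-0.2,-0.1]
    - [0,-0.2,-0.14]
    - [0,-0.2,-0.14]
    - [0,-0.2,-0.14]
  dr:
    - [0,0,0]
    - [0,0,0]
    - [0,0,0]
    - [0,0,0]
    - [0,0,0]
    - [0,0,0]
    - [0,0,0]
    - [0,0,0]
    - [0,0,0]
  gripper: [50,50,50,50,50,50,50,50,50]

```text
clock: 21.33
eef_pos: [434.2, -273.3, 266.5]
eef_rot: [-3.141, -0.001, 1.698]
wrist_force: [0.4, 0.1, -4.5]
finger_gap: 57.6
finger_force: 45.0
```

```bash
python3 - <<'E'
from h import *
S=camera("side");T=camera("top");print(read_state()['eef_pos'],read_state()['eef_rot'])
c=np.hstack([cv2.resize(T[150:260,330:420],None,fx=4.4,fy=4.4,interpolation=2),cv2.resize(S[230:340,205:295],None,fx=4.4,fy=4.4,interpolation=2)])
c=(255*np.clip(c/170,0,1)**.6).astype(np.uint8)
cv2.imwrite("pics/overbin.png",c[:,:,::-1])
E
```

```text
[ 434.36399128 -273.70099683  267.41403428] [3.14098179e+00 4.94218196e-04 1.69742828e+00]
```

View pics/overbin.png

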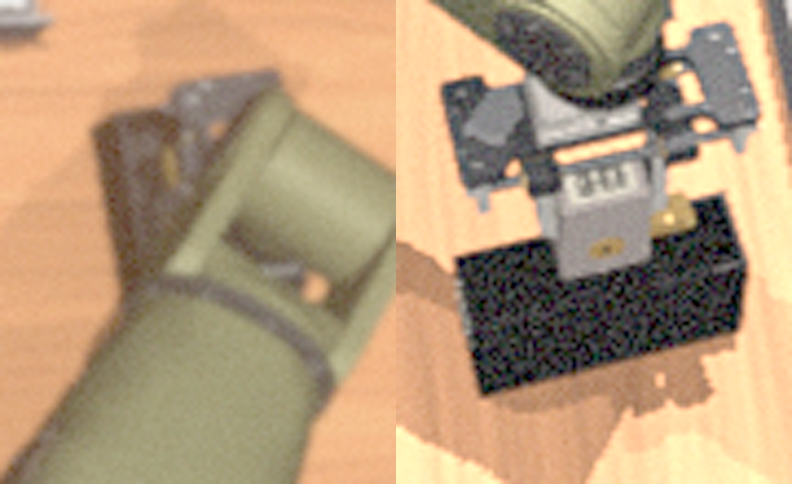

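The side view shows the lock just above the bin opening, bottom front corners at crop (560,278) and (650,263), label centre at (602,180), bolt toward +x.

```bash
python3 - <<'E'
from h import *
q=lambda u,v:(205+(u-396+.5)/4.4-.5,230+(v+.5)/4.4-.5)
for p,z in(((560,278),118),((650,263),118),((602,180),210)): print(onz("side",*q(*p),z))
c=np.array([434.4,-274.7]);a=.126
R=np.array([[np.cos(a),-np.sin(a)],[np.sin(a),np.cos(a)]])
print(c+R@[-29,-16],c+R@[29,-16])
E
```

```text
[ 406.49062371 -290.48849573]
[ 465.45716305 -287.39612641]
[ 436.09645535 -273.5404893 ]
[ 407.6405675  -294.21749913] [ 465.18077229 -286.92882075]
```

Call:
carry_out:
  slide:
    - [0,0,-0.03]
    - [0,0,-0.06]
    - [0,0,-0.1]
    - [0,0,-0.14]
    - [0,0,-0.18]
    - [0,0,-0.22]
    - [0,0,-0.22]
  dr:
    - [0,0,0]
    - [0,0,0]
    - [0,0,0]
    - [0,0,0]
    - [0,0,0]
    - [0,0,0]
    - [0,0,0]
  gripper: [50,50,50,50,50,50,50]

```text
clock: 22.02
eef_pos: [433.5, -273.5, 209.3]
eef_rot: [-3.139, -0.002, 1.697]
wrist_force: [0.4, -0.8, -4.9]
finger_gap: 58.0
finger_force: 45.0
```

Call:
carry_out:
  slide:
    - [0,0,-0.04]
    - [0,0,-0.08]
    - [0,0,-0.12]
    - [0,0,-0.16]
    - [0,0,-0.19]
    - [0,0,-0.205]
    - [0,0,-0.215]
    - [0,0,-0.22]
    - [0,0,-0.22]
  dr:
    - [0,0,0]
    - [0,0,0]
    - [0,0,0]
    - [0,0,0]
    - [0,0,0]
    - [0,0,0]
    - [0,0,0]
    - [0,0,0]
    - [0,0,0]
  gripper: [50,50,50,50,50,50,50,50,50]

```text
clock: 22.77
eef_pos: [434.2, -273.9, 156.8]
eef_rot: [3.141, 0.0, 1.697]
wrist_force: [0.5, 0.6, -3.3]
finger_gap: 57.5
finger_force: 45.0
```

Floor contact is expected at about 153.

Call:
carry_out:
  slide:
    - [0,0,-0.004]
    - [0,0,-0.008]
    - [0,0,-0.012]
    - [0,0,-0.015]
    - [0,0,-0.018]
    - [0,0,-0.018]
    - [0,0,-0.018]
  dr:
    - [0,0,0]
    - [0,0,0]
    - [0,0,0]
    - [0,0,0]
    - [0,0,0]
    - [0,0,0]
    - [0,0,0]
  gripper: [50,50,50,50,50,50,50]

```text
clock: 23.35
eef_pos: [434.2, -274.0, 152.9]
eef_rot: [3.141, 0.0, 1.697]
wrist_force: [-4.2, 3.0, 5.8]
finger_gap: 57.6
finger_force: 45.0
```

Call:
carry_out:
  slide:
    - [0,0,0.0]
    - [0,0,0.0]
    - [0,0,0.0]
    - [0,0,0.0]
    - [0,0,0.0]
    - [0,0,0.08]
    - [0,0,0.18]
    - [0,0,0.3]
    - [0,0,0.44]
    - [0,0,0.6]
  dr:
    - [0,0,0]
    - [0,0,0]
    - [0,0,0]
    - [0,0,0]
    - [0,0,0]
    - [0,0,0]
    - [0,0,0]
    - [0,0,0]
    - [0,0,0]
    - [0,0,0]
  gripper: [85,85,85,85,85,85,85,85,85,85]

```text
clock: 24.18
eef_pos: [433.7, -273.5, 303.0]
eef_rot: [-3.14, -0.001, 1.697]
wrist_force: [0.3, -0.6, 0.0]
finger_gap: 80.1
finger_force: 0.0
```

Call:
carry_out:
  slide:
    - [0,-0.15,0.1]
    - [0,-0.3,0.1]
    - [0,-0.45,0.1]
    - [0,-0.6,0.1]
    - [0,-0.7,0.1]
    - [0,-0.7,0.1]
    - [0,-0.7,0.1]
  dr:
    - [0,0,0]
    - [0,0,0]
    - [0,0,0]
    - [0,0,0]
    - [0,0,0]
    - [0,0,0]
    - [0,0,0]
  gripper: [85,85,85,85,85,85,85]

```text
clock: 24.77
eef_pos: [433.7, -449.7, 326.4]
eef_rot: [-3.141, -0.001, 1.696]
wrist_force: [-0.6, -0.3, -0.0]
finger_gap: 80.1
finger_force: 0.0
```

```bash
python3 - <<'E'
from h import *
S=camera("side");T=camera("top")
c=np.hstack([cv2.resize(T[90:250,165:395],None,fx=1.8,fy=3*.6,interpolation=2),cv2.resize(S[110:330,190:360],None,fx=1.8*160/220,fy=1.8*160/220,interpolation=2)])
c=cv2.resize(c,None,fx=1.2,fy=1.2)
cv2.imwrite("pics/end.png",(255*np.clip(c/200,0,1)**.7).astype(np.uint8)[:,:,::-1])
E
```

```text
(no output)
```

View pics/end.png

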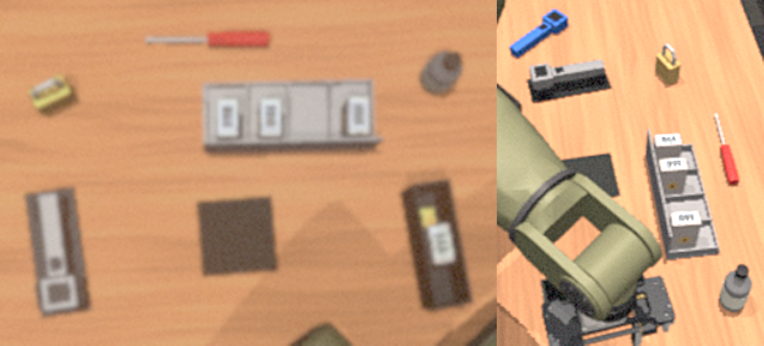

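The picture shows the reject upright in the bin (crop (440,245)), the scanner on its stand (58,250), three good locks in the rack and the bystanders untouched.

```bash
python3 -c "
from cell import *
print(sign_off())"
```

```text
the job is handed in; nothing more can be done
None
```

The job is handed in at about 25 s on the robot's clock: the reject lock was scanned on the mat and now stands upright in the bin, the scanner is back on its stand, and the final picture shows nothing else disturbed; `sign_off` gave no verdict.

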